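# Fetch the calibration gauge from behind the bottles

## Robot

A 6-joint arm with a two-finger parallel gripper is mounted at the origin on the work surface. World frame = base frame: x ahead of the robot, y to its left, z up, the work surface at z = 0. Lengths are in m, angles in rad, forces in N, time in s.
With the tool pointing down it reaches from about 0.25 to 0.8 m from the base axis. Payload 8.5 kg.
Tool frame: the origin (TCP) lies on the centre line of the jaws, within the pads' length; the fingertips stand 19 mm ahead of it and the grasp point (between the pads) is the TCP; z points along the fingers, y is the line along which they close (so a half turn about z gives the same grasp; the last joint's range is limited). The gripper opens to 85 mm and grips with 20 to 120 N. Pads are 22 mm wide; open, the fingers measure 114 mm over their backs; the gripper's body (76 mm by 85 mm) begins 54 mm behind the grasp point. The pads swing forward as they close: fully open they stand 13 mm farther back than shut.
Start: joints at [-1.271, 0.238, -0.013, 1.319, 0, 1.571], TCP at [0.155, -0.502, 0.25] pointing down, gripper open.
Joint ranges: [-2.66, 2.66], [-1.03, 1.9], [-1.14, 1.46], [-1.82, 2.27], [-1.45, 1.34], [-3.14, 3.14]. Speed limits (rad/s): [2.22, 2.22, 2.79, 3.14, 3.14, 3.14].

## Interface

Orientations are given as a 3x3 rotation matrix whose columns are the frame's x, y, z axes.
In Python, from rig import manip gives the robot as it stands.
- The arm moves only by the shell command python3 -m jog 'ROWS' [FORCE]. ROWS is a JSON object of lists of equal length, an entry for each row: "offset": the shift along the tool's x, y, z in m, a list of three; "twist": the turn, a rotation vector about the tool's x, y, z in degrees, a list of three; "hand": the opening, from -1 (shut) to 1 (fully open). A call has 1 to 5 rows; each row is the pose to reach, as a shift and turn from the pose commanded when the call began, along the tool's axes at that moment; what a row does not reach only later rows make up. A row lasts 1/8 s, in which the tool goes at most 62.5 mm and 10.7 degrees, less where a joint would pass 70% of its speed; a pose out of reach is approached as far as the arm can. A call with a gripper value outside its range is refused whole. The fingers move at their own pace and stop on an object; FORCE is the grip in N (left out, the last holds). Time passes only in rows, so rows that repeat a pose let the fingers close. It gives the time, the measured TCP pose, the force, the opening and the grip force at its end, in the units of the state.
- manip.get_state(): the state, without advancing time (a new reading comes with each control period).
- manip.snapshot(name): name is "scene" or "top" or "wrist"; returns a dict with "img" (420x560x3 uint8, red, green, blue), "vertical_fov" (degrees; the focal length in pixels is half the picture's height over the tangent of half this angle, whatever the lens; pixels are square), "cx", "cy" (the principal point, pixels), "position" and "orientation" of the camera in the world. Camera axes: x right, y down, z forward; pixel columns grow to the right and rows downward; lengths in m; the calibration is good to about 2 mm. The wrist camera is an equidistant fisheye: a pixel r from the principal point sees the ray r / f radians off the axis. A picture is of the moment at which its call begins. There is no depth.
- manip.finish_job(): hands the job in; it is judged then, once.
The state is a dict: "t": time; "q": joint angles; "dq": joint speeds; "joint_torque": joint torques, N m; "tcp_pos": TCP position; "ee_rot": TCP orientation; "wrist_force": force on the tool from outside, world axes, zero at the start; "moment": the same for the moment, N m; "grip_width": finger opening in m; "gripper_force": force on a finger pad.
Only numpy, scipy, OpenCV 4.12 (cv2) and the standard library are available. Lean on these libraries where they do the work, as an engineer would, in place of code of your own. Each camera call takes 0.05 s, during which the arm holds its last target. There are 200 camera calls.

## Task

The lens centring unit on the optician's bench needs its knobbed steel calibration gauge, which is hemmed in by three containers in the grey accessory tray. First stand all three containers upright in the empty blue side tray and let go of them, leaving the gauge where it is; then, with the containers still there, seat the gauge flat in the unit's round steel dish; and finally put every container back upright in the grey tray on the spot where it stood at the start. Knock nothing over, and leave the spectacles, the lens blank and the little screw tin where they are.

Things in the scene. Friction and masses are not known exactly. Their poses are not given: they have to be found in the camera images.
- gauge: calibration gauge: steel disc 52 mm in diameter and 14 mm thick with a dark upright knob 22 mm in diameter on its centre, 50 mm high in all, 0.25 kg; origin at the centre of its underside, z up along the knob. It stands in the grey tray, with the containers around its robot side about 66 mm from its axis, so that a gripper has no room around the knob until they are gone
- bottle: round clear plastic bottle with paper band, sloping shoulder and narrow white cap: straight body 50 mm in diameter up to 92 mm, cap 28 mm in diameter, 118 mm high in all, about 0.22 kg, rigid; origin at the centre of its underside, z up
- can: round plain aluminium can with flat top, 58 mm in diameter, 106 mm high, about 0.25 kg, rigid; origin at the centre of its underside, z up
- square_bottle: square white plastic bottle 48 x 48 mm (faces square to its x and y axes) up to 96 mm, then a black round cap 34 mm in diameter, 110 mm high in all, about 0.22 kg, rigid; origin at the centre of its underside, z up
- bay: grey accessory tray, fixed, 200 (its x) x 260 mm (its y), walls 22 mm high, inner floor 4 mm above its origin (centre of underside). In its frame (x, y in mm) the containers stand near (-36, 0), (2, 60) and (2, -60), which where varies, the gauge behind them near (30, 0). Containers are 10 to 30 mm apart; fingers fit on their -x and +x sides, high up so that the gripper clears the neighbours
- side_tray: empty blue side tray, fixed, left or right of the grey tray, 290 mm (its x) by 130 mm (its y), walls 4 mm thick and 22 mm high, inner floor 4 mm above its origin; origin at the centre of its underside. Three containers fit in a row along its x
- seat (a point): centre of the floor of the white lens centring unit's steel dish, left or right of the grey tray. Dish 72 mm wide inside, rim 5 mm above its floor, floor 39 mm above the bench. The fixed unit is 130 mm wide (y), from 65 mm before the dish centre to 205 mm behind it (+x); column and head, 70 mm wide, 190 mm high, begin 150 mm behind it
- spectacles: bystander: black folded spectacles standing on their rims, 132 mm wide (y), 24 mm deep, 42 mm high, near the robot; origin under the front rims' middle
- lens_blank: bystander: round clear lens blank lying flat, 66 mm in diameter, 12 mm thick, near the robot; origin at the centre of its underside
- screw_tin: bystander: small round aluminium screw tin, 36 mm in diameter, 16 mm high, standing in the grey tray's corner (about -71 mm in the tray's x, -99 mm in y); origin at the centre of its underside
Things that resemble listed ones, but are neither listed nor needed, are in the scene too. Leave any green or pink look-alike of the gauge alone.

How it is judged:
By the outcome, as a careful person would: the job done as asked, in the order asked, and still so for the second after the job is handed in, with the robot touching nothing.
It also fails if it takes over 136 s, if anything falls off the work surface, if the arm or the gripper's body presses on something with over 40 N, if the wrist force passes 120 N, or if a joint passes its speed limit or range.

## Working session

There is one attempt and no reset: what is moved stays moved. The work goes in short steps, Python scripts to look and compute and a shell command to move; the robot and the scene stay as the last step left them, time stands still between calls to the robot, and variables do not carry over. Pictures are saved under pics/ and viewed, at most 14 in all, crops included, and the job is handed in when it is done.

```bash
ls; mkdir -p pics
python3 - <<'E'
from rig import manip
import cv2
for n in ("scene","top"):
    s=manip.snapshot(n); cv2.imwrite(f"pics/{n}0.png",s["img"][:,:,::-1])
    print(n,s["vertical_fov"],s["cx"],s["cy"],s["position"],s["orientation"])
st=manip.get_state(); print(st)
E
```

```text
pics
scene 49.8073876911368 286.03337665989727 203.42885971300356 [ 1.04870872 -0.65861566  0.76011306] [[ 0.79521677  0.39843381 -0.45703478]
 [ 0.60631901 -0.51913885  0.60238867]
 [ 0.00274751 -0.75613845 -0.65440591]]
top 48.808972743065105 283.5773515250954 208.06767101692316 [0.40779412 0.02221283 0.89837074] [[-0.00518109 -0.98329337  0.18195412]
 [-0.99986499  0.00225655 -0.0162763 ]
 [ 0.01559379 -0.18201388 -0.9831723 ]]
{'t': 0.1, 'q': array([-1.27099592e+00,  2.38708459e-01, -1.41644316e-02,  1.31918947e+00,
        1.74847623e-05,  1.57079784e+00]), 'dq': array([ 0.00070621, -0.00096973,  0.00049785, -0.00098061,  0.00155061,
        0.00132856]), 'joint_torque': array([-5.59877626e-04, -5.39720857e+01,  3.47000170e+01,  1.34375607e-02,
        8.63691821e-05,  2.63958114e-06]), 'tcp_pos': array([ 0.15495151, -0.50125344,  0.24975051]), 'ee_rot': array([[ 9.55395906e-01,  2.95327843e-01, -3.57192820e-04],
       [ 2.95328059e-01, -9.55395134e-01,  1.21472840e-03],
       [ 1.74828349e-05, -1.26603560e-03, -9.99999198e-01]]), 'wrist_force': array([ 0.4292005 , -0.75663921,  0.13897762]), 'moment': array([-0.02178813, -0.01633742, -0.03977908]), 'gripper_force': 0.0, 'grip_width': 0.08517245781981558}
```

View pics/scene0.png

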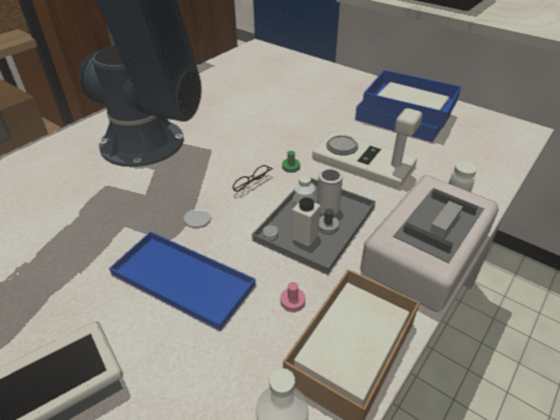

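View pics/top0.png

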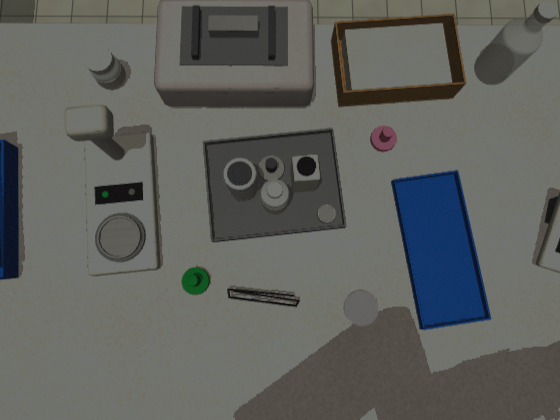

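The overview shows the grey tray at about (205–344, 130–240) in the top view. Inside it are the can (240,173), bottle (274,188), square bottle (306,167), gauge (271,167) and screw tin (327,213). The blue tray is centred near (441,250) and the dish is at (120,237). Next I'll zoom in and measure.

```bash
cat > h.py <<'E'
import numpy as np, cv2
from rig import manip
def snap(n):
    s=manip.snapshot(n); s["f"]=210/np.tan(np.radians(s["vertical_fov"]/2)); s["fish"]=n=="wrist"; return s
def ray(s,u,v):
    x,y=u-s["cx"],v-s["cy"]
    if s["fish"]:
        r=np.hypot(x,y)+1e-9; a=r/s["f"]; d=np.array([x/r*np.sin(a),y/r*np.sin(a),np.cos(a)])
    else: d=np.array([x/s["f"],y/s["f"],1])
    return np.array(s["orientation"])@d
def at(s,uv,z):
    p=np.array(s["position"]); d=ray(s,*uv); return p+d*(z-p[2])/d[2]
def proj(s,P):
    c=np.array(s["orientation"]).T@(np.array(P)-s["position"])
    if s["fish"]:
        r=np.hypot(c[0],c[1])+1e-9; k=s["f"]*np.arctan2(r,c[2])/r; return s["cx"]+k*c[0],s["cy"]+k*c[1]
    return s["cx"]+s["f"]*c[0]/c[2],s["cy"]+s["f"]*c[1]/c[2]
E
python3 - <<'E'
from h import *
s=snap("top"); im=s["img"][:,:,::-1].copy()
cv2.imwrite("pics/tray.png",cv2.resize(im[125:245,200:350],None,fx=5,fy=5,interpolation=cv2.INTER_CUBIC)[:600,:750])
hsv=cv2.cvtColor(im,cv2.COLOR_BGR2HSV)
m=cv2.inRange(hsv,(105,120,40),(125,255,255)); m[:,:300]=0
c=max(cv2.findContours(m,0,1)[0],key=cv2.contourArea); b=cv2.boxPoints(cv2.minAreaRect(c)); print(b)
P=np.array([at(s,q,.022)[:2] for q in b]); print(P.round(4),P.mean(0)); print(np.linalg.norm(np.roll(P,-1,0)-P,axis=1))
g=cv2.inRange(im.max(2),0,110)&cv2.inRange(hsv[:,:,1],0,60); g[:,:195]=0;g[:,360:]=0;g[:120]=0;g[255:]=0
c=max(cv2.findContours(g,0,1)[0],key=cv2.contourArea); b=cv2.boxPoints(cv2.minAreaRect(c)); print(b)
P=np.array([at(s,q,.022)[:2] for q in b]); print(P.round(4),P.mean(0)); print(np.linalg.norm(np.roll(P,-1,0)-P,axis=1))
gr=cv2.GaussianBlur(cv2.cvtColor(im,cv2.COLOR_BGR2GRAY),(3,3),0)[200:275,80:165]
print(cv2.HoughCircles(cv2.resize(gr,None,fx=4,fy=4),cv2.HOUGH_GRADIENT,1,20,param1=80,param2=30,minRadius=60,maxRadius=120))
E
```

```text
[[390.3846  179.92307]
 [459.8077  166.03848]
 [490.3077  318.53848]
 [420.8846  332.42307]]
[[ 0.6255 -0.2014]
 [ 0.6534 -0.3401]
 [ 0.3605 -0.3751]
 [ 0.3363 -0.2442]] [ 0.49392723 -0.2902074 ]
[0.14147496 0.29503537 0.13319871 0.29225992]
[[199.68217 139.98083]
 [335.6493  125.66849]
 [346.48218 228.58081]
 [210.51508 242.89316]]
[[ 0.707   0.1726]
 [ 0.7369 -0.0971]
 [ 0.5298 -0.1125]
 [ 0.5032  0.1465]] [0.61923655 0.02738367]
[0.27133793 0.20773887 0.26038092 0.20551372]
None
```

View pics/tray.png

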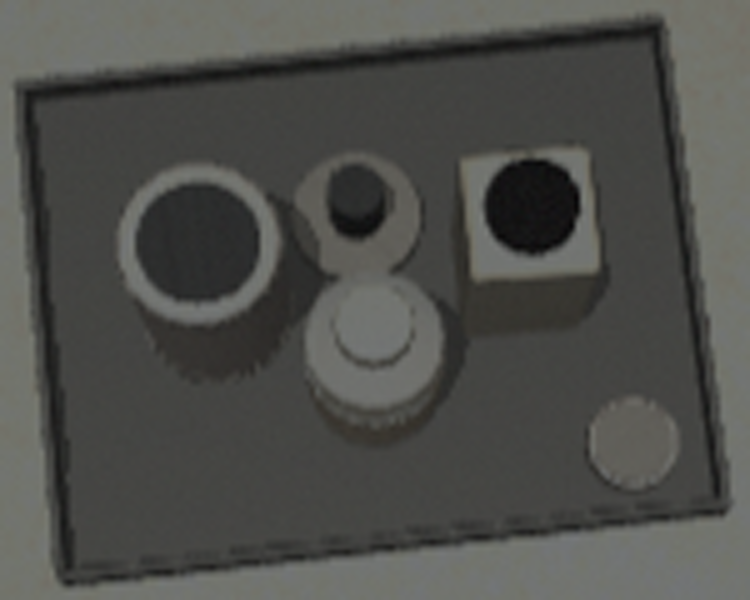

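The crop shows the can top centred at (199,244), bottle cap (373,325), square cap (533,206), gauge disc (357,214) with knob top (358,193), and tin (633,443). The tray corners are at (18,83), (660,18), (733,505) and (65,580).

Run:
```python
from h import *
s=snap("top"); im=s["img"][:,:,::-1]
w=lambda x,y,z: at(s,((x+.5)/5-.5+200,(y+.5)/5-.5+125),z)[:2]
C=np.array([w(*c,.022) for c in[(18,83),(660,18),(733,505),(65,580)]]);print("tray",C.mean(0),np.linalg.norm(np.roll(C,-1,0)-C,axis=1))
ex=(C[0]+C[1]-C[2]-C[3]);yaw=np.arctan2(ex[1],ex[0]);R=np.array([[np.cos(yaw),-np.sin(yaw)],[np.sin(yaw),np.cos(yaw)]]);print("yaw",np.degrees(yaw))
ey=C[0]+C[3]-C[1]-C[2];print("yaw by y",np.degrees(np.arctan2(-ey[0],ey[1])))
for n,x,y,z in[("can",199,244,.110),("bottle",373,325,.122),("sqcap",533,206,.114),("disc",357,214,.018),("knob",358,193,.054),("tin",633,443,.020)]:
    p=w(x,y,z);print(n,p.round(4),"tray frame",(R.T@(p-C.mean(0))).round(4))
S=np.array([w(*c,.100) for c in[(461,158),(590,148),(602,272),(470,282)]]);d=S[0]-S[3]+S[1]-S[2];print("sq",S.mean(0),np.linalg.norm(np.roll(S,-1,0)-S,axis=1),np.degrees(np.arctan2(d[1],d[0])))
print("dish0",at(s,(120,237),.044),"lens",at(s,(360,308),.01),"spec",at(s,(263,296),.03))
a=cv2.resize(im[120:285,70:170],None,fx=4,fy=4,interpolation=cv2.INTER_CUBIC); b=cv2.resize(im[165:335,385:495],None,fx=3.5,fy=3.5,interpolation=cv2.INTER_CUBIC)[:595]
o=np.zeros((600,790,3),np.uint8);a=a[60:];o[:a.shape[0],:400]=a;o[:b.shape[0],400:400+b.shape[1]]=b;cv2.imwrite("pics/ab.png",cv2.convertScaleAbs(o,alpha=1.3))
```

```text
tray [0.61980849 0.02682292] [0.25591149 0.19746895 0.25634219 0.19831913]
yaw 6.714355371064506
yaw by y 6.173364656760046
can [0.6157 0.0863] tray frame [0.0029 0.0596]
bottle [0.5838 0.0253] tray frame [-0.036   0.0027]
sqcap [ 0.6283 -0.0309] tray frame [ 0.0017 -0.0583]
disc [0.6521 0.0319] tray frame [0.0326 0.0013]
knob [0.6503 0.0312] tray frame [0.0308 0.0008]
tin [ 0.5601 -0.0745] tray frame [-0.0712 -0.0937]
sq [ 0.62902082 -0.03097302] [0.04651536 0.04594188 0.04711405 0.0457844 ] 3.8948071667982425
dish0 [0.5122943  0.31031754 0.044     ] lens [ 0.3806154  -0.13534223  0.01      ] spec [0.40385203 0.04660245 0.03      ]
```

View pics/ab.png

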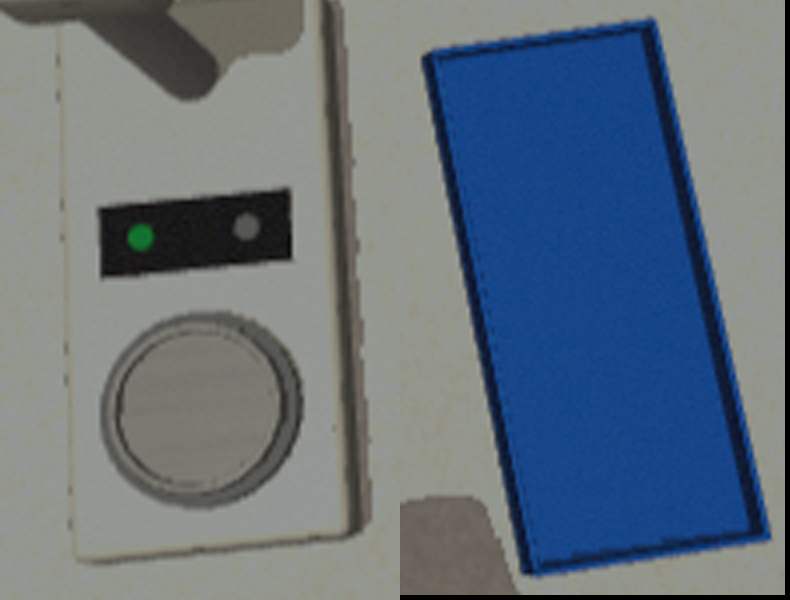

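The side-tray corners in the right half are at (423,52), (655,19), (770,540) and (525,575). The dish rim is centred at (201,410) in the left half.

```bash
cat >> h.py <<'E'
def go(*P,yaw=None):
    "offsets (mm, current tool axes) and z-twist to world points; yaw = angle of tool y (deg)"
    st=manip.get_state(); R=st["ee_rot"]; p=st["tcp_pos"]
    print("tcp",p.round(4),"yawy",np.degrees(np.arctan2(R[1,1],R[0,1])).round(2),"tilt",np.degrees(R[:2,2]).round(2),"w",round(st["grip_width"],4),"F",st["wrist_force"].round(1),"t",round(st["t"],2))
    for q in P: print("  ->",q,(R.T@(np.array(q)-p)*1000).round(1))
    if yaw is not None: print("  twist z",round(-(yaw-np.degrees(np.arctan2(R[1,1],R[0,1]))),2))
E
python3 - <<'E'
from h import *
s=snap("top")
w=lambda x,y,z: at(s,((x-400+.5)/3.5-.5+385,(y+.5)/3.5-.5+165),z)[:2]
C=np.array([w(*c,.022) for c in[(423,52),(655,19),(770,540),(525,575)]]);c=C.mean(0);e=C[0]+C[1]-C[2]-C[3];y=np.arctan2(e[1],e[0]);print(c,np.degrees(y),np.linalg.norm(np.roll(C,-1,0)-C,axis=1))
for k in(-.092,0,.092):print(c+k*np.array([np.cos(y),np.sin(y)]))
print(at(s,(120.1,236.9),.044))
go((.55,.03,.3),yaw=6.4)
E
python3 -m jog '{"offset":[[0.05,-0.036,-0.01],[0.1,-0.072,-0.02],[0.15,-0.108,-0.03],[0.2,-0.145,-0.04],[0.25,-0.182,-0.05]],"twist":[[0,0,-7],[0,0,-14],[0,0,-21],[0,0,-28],[0,0,-36]],"hand":[1,1,1,1,1]}'
python3 -c "
from h import *
go((.55,.03,.3),yaw=6.4)"
```

```text
[ 0.49347499 -0.28918476] 8.072093859927925 [0.13318038 0.28827414 0.13274744 0.28658649]
[ 0.40238651 -0.30210331]
[ 0.49347499 -0.28918476]
[ 0.58456347 -0.27626621]
[0.51247931 0.31014486 0.044     ]
tcp [ 0.155  -0.5014  0.25  ] yawy -72.82 tilt [-0.01  0.04] w 0.0854 F [ 0.3  0.8 -0.2] t 0.25
  -> (0.55, 0.03, 0.3) [ 534.3 -391.1  -49.7]
  twist z -79.22
t: 0.88
tcp_pos: [0.3404, -0.2529, 0.3006]
ee_rot: [[0.596, 0.803, 0.0], [0.803, -0.596, -0.0], [0.0, 0.001, -1.0]]
wrist_force: [0.9, -0.8, -0.5]
grip_width: 0.0853
gripper_force: 0.0
tcp [ 0.3404 -0.2529  0.3006] yawy -36.6 tilt [ 0.03 -0.01] w 0.0853 F [ 0.9 -0.8 -0.5] t 0.88
  -> (0.55, 0.03, 0.3) [352.1  -0.4   0.6]
  twist z -43.0
```

```bash
python3 -m jog '{"offset":[[0.055,0,0],[0.115,0,0],[0.175,0,0],[0.235,0,0],[0.29,0,0]],"twist":[[0,0,-8],[0,0,-16],[0,0,-24],[0,0,-32],[0,0,-40]],"hand":[1,1,1,1,1]}' >/dev/null
python3 -m jog '{"offset":[[0.04,0.045,0],[0.04,0.045,0]],"twist":[[0,0,-3],[0,0,-3]],"hand":[1,1]}'
python3 - <<'E'
from h import *
go((.55,.03,.3),yaw=6.4)
s=snap("wrist"); cv2.imwrite("pics/w0.png",s["img"][:,:,::-1]); print(s["position"],s["f"],s["cx"],s["cy"])
for n,P in dict(can=(.6157,.0863,.11),bot=(.5838,.0253,.122),sq=(.6283,-.0309,.114),knob=(.651,.0315,.054),tin=(.5601,-.0745,.02)).items():print(n,np.round(proj(s,P),1))
E
```

```text
t: 1.75
tcp_pos: [0.5581, 0.0228, 0.2987]
ee_rot: [[-0.112, 0.994, -0.001], [0.994, 0.112, 0.001], [0.001, -0.001, -1.0]]
wrist_force: [-0.2, 0.7, -0.3]
grip_width: 0.0853
gripper_force: 0.0
tcp [0.5581 0.0228 0.2987] yawy 6.43 tilt [-0.06  0.03] w 0.0853 F [-0.2  0.7 -0.3] t 1.75
  -> (0.55, 0.03, 0.3) [ 8.  -7.3 -1.3]
  twist z 0.03
[0.55042487 0.09199758 0.4228898 ] 325.19226210127806 273.8435262128722 210.46962109358438
can [340.5 134.7]
bot [301.1 194.6]
sq [335.2 250. ]
knob [353.2 182.9]
tin [267.3 247.7]
```

View pics/w0.png

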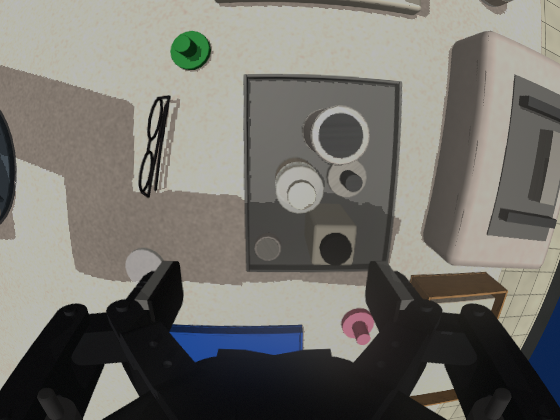

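The wrist view matches the predicted positions to about 1 px (can at 340,134; bottle cap 300,194; square cap 335,249), so I'll pick the can now.

```bash
python3 -c "
from h import *
go((.6157,.0865,.2),(.6157,.0865,.08))"
```

```text
tcp [0.5568 0.0214 0.299 ] yawy 6.33 tilt [-0.1 -0. ] w 0.085 F [-0.1 -0.2  0.4] t 1.8
  -> (0.6157, 0.0865, 0.2) [58.2 65.9 98.9]
  -> (0.6157, 0.0865, 0.08) [ 58.2  66.1 218.9]
```

```bash
python3 -m jog '{"offset":[[0.03,0.033,0.04],[0.058,0.065,0.08],[0.058,0.065,0.12],[0.058,0.065,0.14],[0.058,0.065,0.14]],"twist":[[0,0,0],[0,0,0],[0,0,0],[0,0,0],[0,0,0]],"hand":[1,1,1,1,1]}' 
python3 -c "
from h import *
for i in range(3): go((.6157,.0865,.08),yaw=6.4)
s=snap('wrist');print(np.round(proj(s,(.6157,.0865,.11)),1));go((.6157,.0865,.08)); cv2.imwrite('pics/w1.png',s['img'][:,:,::-1])"
```

```text
t: 2.42
tcp_pos: [0.613, 0.0835, 0.159]
ee_rot: [[-0.106, 0.994, -0.003], [0.994, 0.106, -0.0], [-0.0, -0.003, -1.0]]
wrist_force: [0.0, 0.1, 0.2]
grip_width: 0.0852
gripper_force: 0.0
tcp [0.613  0.0835 0.159 ] yawy 6.1 tilt [-0.19 -0.03] w 0.0852 F [0.  0.1 0.2] t 2.42
  -> (0.6157, 0.0865, 0.08) [ 2.7  3.3 79. ]
  twist z -0.3
tcp [0.613  0.0835 0.159 ] yawy 6.1 tilt [-0.19 -0.03] w 0.0852 F [0.  0.1 0.2] t 2.42
  -> (0.6157, 0.0865, 0.08) [ 2.7  3.3 79. ]
  twist z -0.3
tcp [0.613  0.0835 0.159 ] yawy 6.1 tilt [-0.19 -0.03] w 0.0852 F [0.  0.1 0.2] t 2.42
  -> (0.6157, 0.0865, 0.08) [ 2.7  3.3 79. ]
  twist z -0.3
[279.4 240. ]
tcp [0.6139 0.0837 0.1604] yawy 6.11 tilt [-0.05 -0.01] w 0.0852 F [-0.1 -0.5 -0.1] t 2.48
  -> (0.6157, 0.0865, 0.08) [ 2.6  2.2 80.4]
```

View pics/w1.png

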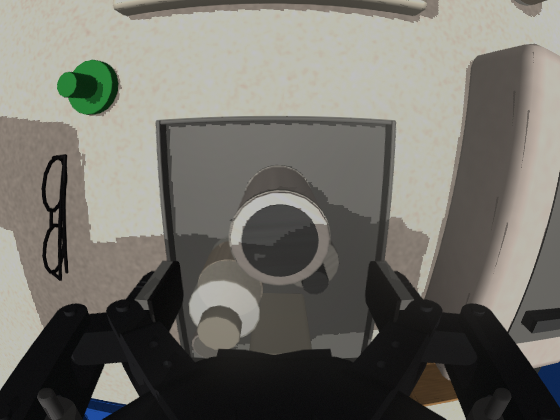

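The can's top ring is centred at about (279,238) against a predicted (279,240), so I'll descend and grip.

```bash
python3 -m jog '{"offset":[[0.003,0.003,0.02],[0.003,0.003,0.045],[0.003,0.003,0.065],[0.003,0.003,0.08],[0.003,0.003,0.08]],"twist":[[0,0,0],[0,0,0],[0,0,0],[0,0,0],[0,0,0]],"hand":[1,1,1,1,1]}' 
python3 -m jog '{"offset":[[0,0,0],[0,0,0],[0,0,0],[0,0,0],[0,0,0]],"twist":[[0,0,0],[0,0,0],[0,0,0],[0,0,0],[0,0,0]],"hand":[0.2,0.2,0,0,0]}' 40
python3 -c "
from h import *
go((.4024,-.3021,.23))"
```

```text
t: 3.1
tcp_pos: [0.6169, 0.0876, 0.0802]
ee_rot: [[-0.107, 0.994, -0.001], [0.994, 0.107, -0.0], [0.0, -0.001, -1.0]]
wrist_force: [-0.4, 0.1, 0.2]
grip_width: 0.0855
gripper_force: 0.0
t: 3.72
tcp_pos: [0.6175, 0.088, 0.0813]
ee_rot: [[-0.108, 0.994, 0.001], [0.994, 0.108, 0.0], [0.0, 0.001, -1.0]]
wrist_force: [-2.0, -1.1, 6.1]
grip_width: 0.0573
gripper_force: 41.5
tcp [0.6175 0.088  0.0813] yawy 6.18 tilt [0.08 0.01] w 0.0573 F [-2.  -1.1  6.1] t 3.73
  -> (0.4024, -0.3021, 0.23) [-364.7 -255.6 -149. ]
```

```bash
python3 -m jog '{"offset":[[0,0,-0.02],[0,0,-0.06],[0,0,-0.1],[-0.01,-0.005,-0.14],[-0.04,-0.025,-0.15]],"twist":[[0,0,0],[0,0,0],[0,0,0],[0,0,0],[0,0,0]],"hand":[0,0,0,0,0]}' >/dev/null
python3 -m jog '{"offset":[[-0.04,-0.028,0],[-0.08,-0.056,0],[-0.12,-0.084,0],[-0.16,-0.112,0],[-0.2,-0.14,0]],"twist":[[0,0,0],[0,0,0],[0,0,0],[0,0,0],[0,0,0]],"hand":[0,0,0,0,0]}' >/dev/null
python3 -m jog '{"offset":[[-0.04,-0.028,0],[-0.08,-0.056,0],[-0.11,-0.08,0],[-0.125,-0.09,0],[-0.125,-0.09,0]],"twist":[[0,0,0],[0,0,0],[0,0,0],[0,0,0],[0,0,0]],"hand":[0,0,0,0,0]}' 
python3 -c "
from h import *
go((.4024,-.3021,.082),yaw=8.1)"
```

```text
t: 5.6
tcp_pos: [0.4026, -0.303, 0.2301]
ee_rot: [[-0.106, 0.994, 0.0], [0.994, 0.106, 0.0], [0.0, 0.0, -1.0]]
wrist_force: [-0.6, 1.3, -3.0]
grip_width: 0.0576
gripper_force: 43.8
tcp [ 0.4026 -0.303   0.2301] yawy 6.07 tilt [0.01 0.01] w 0.0576 F [-0.6  1.3 -3. ] t 5.6
  -> (0.4024, -0.3021, 0.082) [ 9.000e-01 -1.000e-01  1.481e+02]
  twist z -2.03
```

```bash
python3 -m jog '{"offset":[[0,0,0.03],[0,0,0.08],[0,0,0.12],[0,0,0.14],[0,0,0.147]],"twist":[[0,0,0],[0,0,0],[0,0,0],[0,0,0],[0,0,0]],"hand":[0,0,0,0,0]}' >/dev/null
python3 -m jog '{"offset":[[0,0,0.001],[0,0,0.002],[0,0,0.002]],"twist":[[0,0,0],[0,0,0],[0,0,0]],"hand":[0,0,0]}'
python3 -m jog '{"offset":[[0,0,0],[0,0,0],[0,0,0],[0,0,0]],"twist":[[0,0,0],[0,0,0],[0,0,0],[0,0,0]],"hand":[0.5,0.65,0.65,0.65]}'
python3 -m jog '{"offset":[[0,0,-0.02],[0,0,-0.05],[0,0,-0.09],[0,0,-0.12],[0,0,-0.12]],"twist":[[0,0,0],[0,0,0],[0,0,0],[0,0,0],[0,0,0]],"hand":[0.65,0.65,0.65,0.8,1]}' |head -2
python3 -c "
from h import *
go((.5838,.0253,.2),(.5838,.0253,.082))"
```

```text
t: 6.6
tcp_pos: [0.4033, -0.3026, 0.0819]
ee_rot: [[-0.108, 0.994, 0.001], [0.994, 0.108, -0.001], [-0.001, 0.001, -1.0]]
wrist_force: [-0.3, 0.2, -3.1]
grip_width: 0.0572
gripper_force: 43.8
t: 7.1
tcp_pos: [0.4029, -0.3024, 0.0812]
ee_rot: [[-0.108, 0.994, 0.0], [0.994, 0.108, -0.0], [-0.0, 0.0, -1.0]]
wrist_force: [0.3, -0.8, 0.9]
grip_width: 0.0706
gripper_force: 0.0
t: 7.72
tcp_pos: [0.4039, -0.3032, 0.2033]
tcp [ 0.4039 -0.3032  0.2033] yawy 6.18 tilt [ 0.19 -0.14] w 0.0856 F [ 0.5  0.8 -0.9] t 7.72
  -> (0.5838, 0.0253, 0.2) [307.2 214.2   3.1]
  -> (0.5838, 0.0253, 0.082) [307.6 213.8 121.1]
```

```bash
python3 -m jog '{"offset":[[0.045,0.031,0],[0.09,0.062,0],[0.135,0.093,0],[0.18,0.125,0],[0.225,0.156,0]],"twist":[[0,0,0],[0,0,0],[0,0,0],[0,0,0],[0,0,0]],"hand":[1,1,1,1,0.75]}' >/dev/null
python3 -m jog '{"offset":[[0.045,0.031,0],[0.075,0.052,0],[0.082,0.058,0],[0.082,0.058,0]],"twist":[[0,0,0],[0,0,0],[0,0,0],[0,0,0]],"hand":[0.75,0.75,0.75,0.75]}' >/dev/null
python3 -c "
from h import *
go((.5838,.0253,.082))"
```

```text
tcp [0.5822 0.0259 0.2002] yawy 6.23 tilt [-0.1  -0.01] w 0.075 F [ 0.  -0.8  0.2] t 8.85
  -> (0.5838, 0.0253, 0.082) [ -0.8   1.7 118.2]
```

```bash
python3 -m jog '{"offset":[[0,0.001,0.04],[-0.001,0.001,0.08],[-0.001,0.001,0.105],[-0.001,0.001,0.118],[-0.001,0.001,0.118]],"twist":[[0,0,0],[0,0,0],[0,0,0],[0,0,0],[0,0,0]],"hand":[0.75,0.75,0.75,0.75,0.75]}' |head -4
python3 -m jog '{"offset":[[0,0,0],[0,0,0],[0,0,0],[0,0,0],[0,0,0]],"twist":[[0,0,0],[0,0,0],[0,0,0],[0,0,0],[0,0,0]],"hand":[0.2,0.1,0,-0.1,-0.1]}' 40
python3 -m jog '{"offset":[[0,0,-0.02],[0,0,-0.06],[0,0,-0.1],[0,0,-0.14],[0,0,-0.15]],"twist":[[0,0,0],[0,0,0],[0,0,0],[0,0,0],[0,0,0]],"hand":[-0.1,-0.1,-0.1,-0.1,-0.1]}' 
python3 -c "
from h import *
go((.4935,-.2892,.23),(.4935,-.2892,.082))"
```

```text
t: 9.48
tcp_pos: [0.583, 0.0241, 0.0828]
ee_rot: [[-0.107, 0.994, -0.001], [0.994, 0.107, -0.0], [0.0, -0.001, -1.0]]
wrist_force: [-0.9, 0.4, -0.2]
t: 10.1
tcp_pos: [0.5844, 0.0249, 0.0846]
ee_rot: [[-0.108, 0.994, 0.002], [0.994, 0.108, -0.0], [-0.001, 0.002, -1.0]]
wrist_force: [-1.1, -1.0, 6.1]
grip_width: 0.0491
gripper_force: 41.3
t: 10.72
tcp_pos: [0.5848, 0.0251, 0.2361]
ee_rot: [[-0.108, 0.994, 0.005], [0.994, 0.108, 0.0], [-0.0, 0.005, -1.0]]
wrist_force: [0.7, 0.7, -2.5]
grip_width: 0.0487
gripper_force: 42.0
tcp [0.5848 0.0251 0.2361] yawy 6.19 tilt [0.27 0.02] w 0.0487 F [ 0.7  0.7 -2.5] t 10.72
  -> (0.4935, -0.2892, 0.23) [-302.6 -124.7    5.5]
  -> (0.4935, -0.2892, 0.082) [-302.6 -125.4  153.5]
```

```bash
python3 -m jog '{"offset":[[-0.04,-0.016,0],[-0.09,-0.036,0],[-0.14,-0.057,0],[-0.19,-0.078,0],[-0.24,-0.099,0]],"twist":[[0,0,0],[0,0,0],[0,0,0],[0,0,0],[0,0,0]],"hand":[-0.1,-0.1,-0.1,-0.1,-0.1]}' >/dev/null
python3 -m jog '{"offset":[[-0.035,-0.014,0],[-0.055,-0.023,0],[-0.062,-0.025,0],[-0.062,-0.025,0]],"twist":[[0,0,0],[0,0,0],[0,0,0],[0,0,0]],"hand":[-0.1,-0.1,-0.1,-0.1]}' >/dev/null
python3 -c "
from h import *
go((.4935,-.2892,.083))"
```

```text
tcp [ 0.4928 -0.2884  0.2325] yawy 6.16 tilt [-0.04  0.05] w 0.0491 F [ 0.1  0.7 -1.3] t 11.85
  -> (0.4935, -0.2892, 0.083) [ -1.    0.7 149.5]
```

```bash
python3 -m jog '{"offset":[[0,0,0.03],[0,0,0.08],[0,0,0.12],[0,0,0.14],[0,0,0.147]],"twist":[[0,0,0],[0,0,0],[0,0,0],[0,0,0],[0,0,0]],"hand":[-0.1,-0.1,-0.1,-0.1,-0.1]}' >/dev/null
python3 -m jog '{"offset":[[0,0,0.001],[0,0,0.002],[0,0,0.003],[0,0,0.003]],"twist":[[0,0,0],[0,0,0],[0,0,0],[0,0,0]],"hand":[-0.1,-0.1,-0.1,-0.1]}'
python3 -m jog '{"offset":[[0,0,0],[0,0,0],[0,0,0],[0,0,0]],"twist":[[0,0,0],[0,0,0],[0,0,0],[0,0,0]],"hand":[0.4,0.6,0.6,0.6]}' | head -2
python3 -m jog '{"offset":[[0,0,-0.02],[0,0,-0.05],[0,0,-0.09],[0,0,-0.12],[0,0,-0.12]],"twist":[[0,0,0],[0,0,0],[0,0,0],[0,0,0],[0,0,0]],"hand":[0.6,0.6,0.6,0.75,0.75]}' |head -2
python3 -c "
from h import *
go((.6287,-.031,.2),(.6287,-.031,.08),yaw=3.9)"
```

```text
t: 12.98
tcp_pos: [0.4935, -0.2889, 0.0846]
ee_rot: [[-0.108, 0.994, 0.002], [0.994, 0.108, -0.001], [-0.001, 0.002, -1.0]]
wrist_force: [-0.9, 1.6, 5.6]
grip_width: 0.0493
gripper_force: 42.9
t: 13.48
tcp_pos: [0.4929, -0.2886, 0.0831]
t: 14.1
tcp_pos: [0.494, -0.2893, 0.2054]
tcp [ 0.494  -0.2893  0.2054] yawy 6.18 tilt [ 0.21 -0.12] w 0.0748 F [-0.3  0.3 -0.1] t 14.1
  -> (0.6287, -0.031, 0.2) [242.3 161.7   5.4]
  -> (0.6287, -0.031, 0.08) [242.6 161.3 125.4]
  twist z 2.28
```

```bash
python3 -m jog '{"offset":[[0.04,0.027,0],[0.09,0.06,0],[0.13,0.087,0],[0.17,0.113,0],[0.21,0.14,0]],"twist":[[0,0,0],[0,0,0],[0,0,1],[0,0,2],[0,0,2]],"hand":[0.8,0.8,0.8,0.8,0.8]}' >/dev/null
python3 -m jog '{"offset":[[0.02,0.015,0],[0.032,0.021,0],[0.032,0.021,0]],"twist":[[0,0,0],[0,0,0],[0,0,0]],"hand":[0.8,0.8,0.8]}' >/dev/null
python3 -c "
from h import *
go((.6287,-.031,.08),yaw=4.2)"
```

```text
tcp [ 0.6279 -0.0314  0.2026] yawy 4.2 tilt [-0.06 -0.  ] w 0.077 F [-0.7 -0.6  0.5] t 15.1
  -> (0.6287, -0.031, 0.08) [  0.3   1.  122.6]
  twist z 0.0
```

```bash
python3 -m jog '{"offset":[[0,0.001,0.04],[0,0.001,0.08],[0,0.001,0.105],[0,0.001,0.121],[0,0.001,0.121]],"twist":[[0,0,0],[0,0,0],[0,0,0],[0,0,0],[0,0,0]],"hand":[0.8,0.8,0.8,0.8,0.8]}' |head -4
python3 -m jog '{"offset":[[0,0,0],[0,0,0],[0,0,0],[0,0,0],[0,0,0]],"twist":[[0,0,0],[0,0,0],[0,0,0],[0,0,0],[0,0,0]],"hand":[0.2,0.1,0,-0.1,-0.1]}' 40
python3 -m jog '{"offset":[[0,0,-0.02],[0,0,-0.06],[0,0,-0.1],[0,0,-0.14],[0,0,-0.15]],"twist":[[0,0,0],[0,0,0],[0,0,0],[0,0,0],[0,0,0]],"hand":[-0.1,-0.1,-0.1,-0.1,-0.1]}' 
python3 -c "
from h import *
go((.5846,-.2763,.23),(.5846,-.2763,.082))"
```

```text
t: 15.72
tcp_pos: [0.6283, -0.0321, 0.0815]
ee_rot: [[-0.072, 0.997, -0.002], [0.997, 0.072, 0.0], [0.0, -0.002, -1.0]]
wrist_force: [0.3, -0.1, -0.1]
t: 16.35
tcp_pos: [0.6298, -0.0314, 0.0836]
ee_rot: [[-0.073, 0.997, 0.002], [0.997, 0.073, -0.0], [-0.001, 0.002, -1.0]]
wrist_force: [-2.0, -0.8, 6.3]
grip_width: 0.0479
gripper_force: 40.8
t: 16.98
tcp_pos: [0.6301, -0.0312, 0.235]
ee_rot: [[-0.073, 0.997, 0.004], [0.997, 0.073, -0.0], [-0.0, 0.004, -1.0]]
wrist_force: [0.9, -0.6, -3.6]
grip_width: 0.0473
gripper_force: 42.4
tcp [ 0.6301 -0.0312  0.235 ] yawy 4.19 tilt [ 0.25 -0.01] w 0.0473 F [ 0.9 -0.6 -3.6] t 16.98
  -> (0.5846, -0.2763, 0.23) [-241.1  -63.3    4.8]
  -> (0.5846, -0.2763, 0.082) [-241.   -64.   152.8]
```

```bash
python3 -m jog '{"offset":[[-0.04,-0.011,0],[-0.09,-0.024,0],[-0.14,-0.037,0],[-0.19,-0.05,0],[-0.22,-0.058,0]],"twist":[[0,0,0],[0,0,0],[0,0,0],[0,0,0],[0,0,0]],"hand":[-0.1,-0.1,-0.1,-0.1,-0.1]}' >/dev/null
python3 -m jog '{"offset":[[-0.015,-0.004,0],[-0.021,-0.005,0],[-0.021,-0.005,0]],"twist":[[0,0,0],[0,0,0],[0,0,0]],"hand":[-0.1,-0.1,-0.1]}' >/dev/null
python3 -m jog '{"offset":[[0,0,0.03],[0,0,0.08],[0,0,0.12],[0,0,0.14],[0,0,0.147]],"twist":[[0,0,0],[0,0,0],[0,0,0],[0,0,0],[0,0,0]],"hand":[-0.1,-0.1,-0.1,-0.1,-0.1]}' |head -2
python3 -m jog '{"offset":[[0,0,0.001],[0,0,0.002],[0,0,0.002]],"twist":[[0,0,0],[0,0,0],[0,0,0]],"hand":[-0.1,-0.1,-0.1]}'
```

```text
t: 18.6
tcp_pos: [0.5836, -0.2746, 0.0838]
t: 18.98
tcp_pos: [0.5842, -0.2763, 0.0839]
ee_rot: [[-0.073, 0.997, 0.001], [0.997, 0.073, -0.0], [-0.001, 0.001, -1.0]]
wrist_force: [0.2, 0.5, -2.9]
grip_width: 0.0477
gripper_force: 42.2
```

```bash
python3 -m jog '{"offset":[[0,0,0.0005],[0,0,0.0005],[0,0,0.0005],[0,0,0.0005]],"twist":[[0,0,0],[0,0,0],[0,0,0],[0,0,0]],"hand":[0.4,0.6,0.6,0.6]}' | head -2
python3 -m jog '{"offset":[[0,0,-0.02],[0,0,-0.05],[0,0,-0.09],[0,0,-0.12],[0,0,-0.12]],"twist":[[0,0,0],[0,0,0],[0,0,0],[0,0,0],[0,0,0]],"hand":[0.6,0.6,0.6,0.75,0.75]}' >/dev/null
python3 -m jog '{"offset":[[0.05,0.006,0],[0.1,0.012,0],[0.15,0.018,0],[0.2,0.024,0],[0.24,0.03,0]],"twist":[[0,0,0],[0,0,0],[0,0,0],[0,0,0],[0,0,0]],"hand":[0.75,0.75,0.75,0.6,0.6]}' |head -2
python3 - <<'E'
from h import *
s=snap("top"); im=s["img"][:,:,::-1]; cv2.imwrite("pics/t2.png",im)
go((.651,.0315,.2))
for n,P in dict(knob=(.651,.0315,.054),slotm=(.4024,-.3021,.11),slot0=(.4935,-.2892,.122),slotp=(.5846,-.2763,.114)).items():print(n,np.round(proj(s,P),1))
E
```

```text
t: 19.48
tcp_pos: [0.5839, -0.2763, 0.0827]
t: 20.72
tcp_pos: [0.5956, -0.0327, 0.2016]
tcp [ 0.5959 -0.0289  0.2015] yawy 4.35 tilt [-0.08  0.13] w 0.0682 F [-0.1  3.8 -0.2] t 20.77
  -> (0.651, 0.0315, 0.2) [56.1 59.5  1.6]
knob [271.  162.8]
slotm [468.9 296. ]
slot0 [460.  241.3]
slotp [447.  189.9]
```

View pics/t2.png

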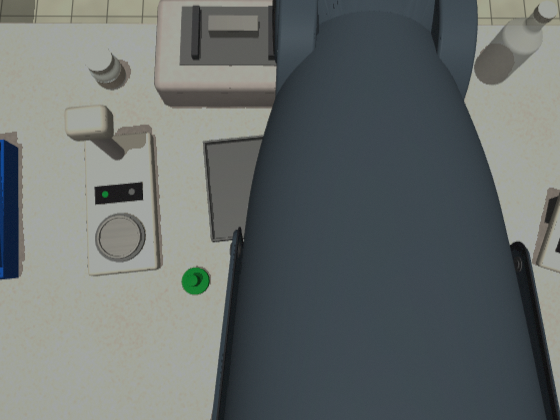

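The arm hides the trays in this view, so I'll use the wrist camera above the gauge.

```bash
python3 -m jog '{"offset":[[0.028,0.03,0],[0.054,0.058,0.03],[0.056,0.06,0.06],[0.056,0.06,0.06]],"twist":[[0,0,0],[0,0,0],[0,0,0],[0,0,0]],"hand":[0.6,0.6,0.6,0.6]}' |head -2
python3 - <<'E'
from h import *
s=snap("wrist"); im=s["img"][:,:,::-1].copy()
go((.651,.0315,.045))
for n,P in dict(knob=(.651,.0315,.054),disc=(.651,.0315,.018)).items():
    q=np.round(proj(s,P),1);print(n,q)
cv2.imwrite("pics/w2.png",im)
E
```

```text
t: 21.28
tcp_pos: [0.6501, 0.0258, 0.1392]
tcp [0.6509 0.0254 0.1413] yawy 4.19 tilt [-0.2  -0.01] w 0.0684 F [-0.6 -0.4 -0.2] t 21.32
  -> (0.651, 0.0315, 0.045) [ 6.   0.8 96.3]
knob [276.5 216.5]
disc [276.4 203. ]
```

View pics/w2.png

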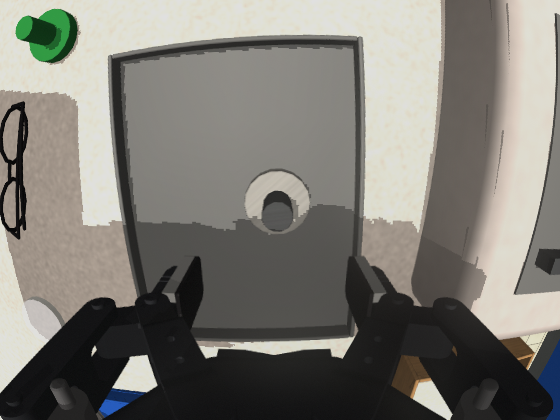

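The knob top is at (278,215) and the disc at (277.5,202), about 1 px from prediction, so I'll descend and grip the knob.

```bash
python3 -m jog '{"offset":[[0.004,0.001,0.03],[0.007,0.0015,0.06],[0.007,0.0015,0.085],[0.007,0.0015,0.097],[0.007,0.0015,0.097]],"twist":[[0,0,0],[0,0,0],[0,0,0],[0,0,0],[0,0,0]],"hand":[0.4,0.2,0.2,0.2,0.2]}' |head -4
python3 -m jog '{"offset":[[0,0,0],[0,0,0],[0,0,0],[0,0,0],[0,0,0]],"twist":[[0,0,0],[0,0,0],[0,0,0],[0,0,0],[0,0,0]],"hand":[-0.2,-0.5,-0.7,-0.7,-0.7]}' 50
python3 -m jog '{"offset":[[0,0,-0.01],[0,0,-0.04],[0,0,-0.08],[0,0,-0.12],[0,0,-0.12]],"twist":[[0,0,0],[0,0,0],[0,0,0],[0,0,0],[0,0,0]],"hand":[-0.7,-0.7,-0.7,-0.7,-0.7]}'
python3 - <<'E'
from h import *
go((.5125,.3101,.165),(.5125,.3101,.085))
E
```

```text
t: 21.95
tcp_pos: [0.653, 0.0322, 0.0461]
ee_rot: [[-0.072, 0.997, -0.0], [0.997, 0.072, 0.0], [0.0, -0.0, -1.0]]
wrist_force: [0.2, 0.4, 0.0]
t: 22.58
tcp_pos: [0.6536, 0.0326, 0.0471]
ee_rot: [[-0.073, 0.997, 0.002], [0.997, 0.073, -0.0], [-0.0, 0.002, -1.0]]
wrist_force: [-1.1, -0.4, 6.3]
grip_width: 0.0203
gripper_force: 48.8
t: 23.2
tcp_pos: [0.6549, 0.0328, 0.1699]
ee_rot: [[-0.073, 0.997, 0.007], [0.997, 0.073, 0.0], [-0.0, 0.007, -1.0]]
wrist_force: [-0.1, -0.3, -2.9]
grip_width: 0.0204
gripper_force: 49.4
tcp [0.6549 0.0328 0.1699] yawy 4.18 tilt [0.38 0.03] w 0.0204 F [-0.1 -0.3 -2.9] t 23.2
  -> (0.5125, 0.3101, 0.165) [ 287.  -121.8    4.1]
  -> (0.5125, 0.3101, 0.085) [ 287.  -122.3   84.1]
```

```bash
python3 -m jog '{"offset":[[0.03,-0.03,0],[0.06,-0.065,0],[0.1,-0.095,0],[0.14,-0.115,0],[0.18,-0.122,0]],"twist":[[0,0,0],[0,0,0],[0,0,0],[0,0,0],[0,0,0]],"hand":[-0.7,-0.7,-0.7,-0.7,-0.7]}' >/dev/null
python3 -m jog '{"offset":[[0.04,0,0],[0.08,0,0],[0.1,0,0],[0.107,0,0],[0.107,0,0]],"twist":[[0,0,0],[0,0,0],[0,0,0],[0,0,0],[0,0,0]],"hand":[-0.7,-0.7,-0.7,-0.7,-0.7]}' |head -2
python3 - <<'E'
from h import *
s=snap("wrist"); cv2.imwrite("pics/w3.png",s["img"][:,:,::-1])
go((.5125,.3101,.082))
print(proj(s,(.5125,.3101,.044)))
E
```

```text
t: 24.45
tcp_pos: [0.5103, 0.3095, 0.1653]
tcp [0.5104 0.3091 0.1655] yawy 4.14 tilt [-0.03 -0.03] w 0.0201 F [-0.3 -0.2 -3.1] t 24.5
  -> (0.5125, 0.3101, 0.082) [ 0.9  2.2 83.5]
(np.float64(276.69889284194494), np.float64(209.25014508124283))
```

View pics/w3.png

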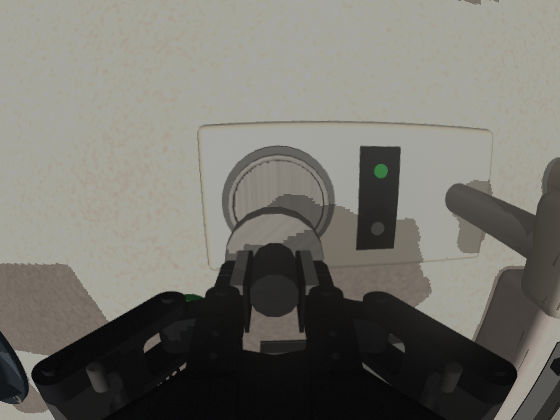

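The dish rim is centred at about (278,203) against a predicted (277,209), which is 3–5 mm to the left. The dish has 10 mm of radial clearance, so I'll shift about 3 mm and lower.

```bash
python3 -m jog '{"offset":[[0.003,0.002,0.02],[0.004,0.0025,0.045],[0.004,0.0025,0.065],[0.004,0.0025,0.075],[0.004,0.0025,0.08]],"twist":[[0,0,0],[0,0,0],[0,0,0],[0,0,0],[0,0,0]],"hand":[-0.7,-0.7,-0.7,-0.7,-0.7]}'
python3 -m jog '{"offset":[[0,0,0.001],[0,0,0.002],[0,0,0.003],[0,0,0.003]],"twist":[[0,0,0],[0,0,0],[0,0,0],[0,0,0]],"hand":[-0.7,-0.7,-0.7,-0.7]}'
```

```text
t: 25.12
tcp_pos: [0.5128, 0.3135, 0.0856]
ee_rot: [[-0.072, 0.997, -0.0], [0.997, 0.072, -0.0], [-0.0, -0.0, -1.0]]
wrist_force: [-0.7, 0.0, -3.0]
grip_width: 0.0201
gripper_force: 49.5
t: 25.62
tcp_pos: [0.5127, 0.3143, 0.0829]
ee_rot: [[-0.073, 0.997, 0.0], [0.997, 0.073, 0.0], [0.0, 0.0, -1.0]]
wrist_force: [0.5, -0.2, -2.3]
grip_width: 0.0203
gripper_force: 49.6
```

```bash
python3 -m jog '{"offset":[[0,0,0.001],[0,0,0.001],[0,0,0.001]],"twist":[[0,0,0],[0,0,0],[0,0,0]],"hand":[-0.7,-0.7,-0.7]}'
python3 -m jog '{"offset":[[0,0,0],[0,0,0],[0,0,0],[0,0,0]],"twist":[[0,0,0],[0,0,0],[0,0,0],[0,0,0]],"hand":[-0.4,-0.2,0,0]}' | head -2
python3 -m jog '{"offset":[[0,0,-0.02],[0,0,-0.05],[0,0,-0.09],[0,0,-0.12],[0,0,-0.12]],"twist":[[0,0,0],[0,0,0],[0,0,0],[0,0,0],[0,0,0]],"hand":[0,0,0,0.3,0.75]}' >/dev/null
python3 - <<'E'
from h import *
s=snap("top"); a=s["img"][:,:,::-1]
w=snap("wrist"); 
o=np.zeros((600,780,3),np.uint8); o[:420,:560]=w["img"][:,:,::-1]; o[:,:]=o
c=cv2.resize(a[200:275,80:165],None,fx=2.5,fy=2.5); o[:c.shape[0],562:562+c.shape[1]]=c
t=cv2.resize(a[150:345,370:510],None,fx=1.5,fy=1.5); o[200:200+t.shape[0],565:565+t.shape[1]]=t
cv2.imwrite("pics/w4.png",o); go((.6287,-.031,.2))
E
```

```text
t: 26.0
tcp_pos: [0.5128, 0.3143, 0.0821]
ee_rot: [[-0.073, 0.997, 0.0], [0.997, 0.073, 0.0], [0.0, 0.0, -1.0]]
wrist_force: [-1.9, -1.7, 4.4]
grip_width: 0.0203
gripper_force: 50.2
t: 26.5
tcp_pos: [0.5126, 0.3142, 0.0816]
tcp [0.5125 0.3141 0.2014] yawy 4.18 tilt [-0.    0.01] w 0.0744 F [-0.3  0.5  0.3] t 27.23
  -> (0.6287, -0.031, 0.2) [-352.7   90.7    1.3]
```

View pics/w4.png

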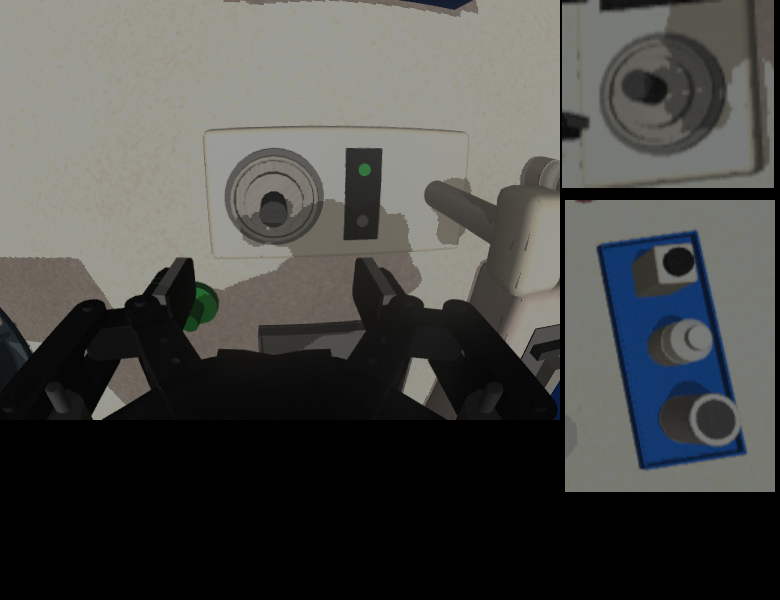

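The gauge sits flat inside the dish ring (wrist centre about 272,195), and all three containers stand upright in the blue tray. Now I'll return them, starting with the square bottle.

```bash
python3 -m jog '{"offset":[[-0.04,0,0],[-0.09,0.005,0],[-0.145,0.01,0],[-0.2,0.015,0],[-0.255,0.02,0]],"twist":[[0,0,0],[0,0,0],[0,0,0],[0,0,0],[0,0,0]],"hand":[0.75,0.75,0.75,0.75,0.75]}' >/dev/null
python3 -m jog '{"offset":[[-0.055,0.003,0],[-0.11,0.006,0],[-0.165,0.009,0],[-0.22,0.012,0],[-0.27,0.014,0]],"twist":[[0,0,0],[0,0,0],[0,0,0],[0,0,0],[0,0,0]],"hand":[0.75,0.75,0.75,0.75,0.75]}' >/dev/null
python3 -m jog '{"offset":[[-0.035,0,0],[-0.055,0,0],[-0.055,0,0],[-0.055,0,0]],"twist":[[0,0,0],[0,0,0],[0,0,0],[0,0,0]],"hand":[0.75,0.75,0.75,0.75]}' >/dev/null
python3 - <<'E'
from h import *
go((.584,-.2763,.082),yaw=4.2)
E
```

```text
tcp [ 0.5886 -0.2607  0.2012] yawy 4.22 tilt [-0.05  0.05] w 0.0741 F [0.2 0.2 0.2] t 28.98
  -> (0.584, -0.2763, 0.082) [-15.3  -5.7 119.2]
  twist z 0.02
```

```bash
python3 -m jog '{"offset":[[-0.01,-0.004,0.02],[-0.015,-0.0055,0.05],[-0.015,-0.0055,0.09],[-0.015,-0.0055,0.119],[-0.015,-0.0055,0.119]],"twist":[[0,0,0],[0,0,0],[0,0,0],[0,0,0],[0,0,0]],"hand":[0.75,0.75,0.75,0.75,0.75]}' |head -4
python3 -m jog '{"offset":[[0,0,0],[0,0,0],[0,0,0],[0,0,0],[0,0,0]],"twist":[[0,0,0],[0,0,0],[0,0,0],[0,0,0],[0,0,0]],"hand":[0.2,0.1,0,-0.1,-0.1]}' 40
python3 -m jog '{"offset":[[0,0,-0.02],[0,0,-0.06],[0,0,-0.1],[0,0,-0.14],[0,0,-0.15]],"twist":[[0,0,0],[0,0,0],[0,0,0],[0,0,0],[0,0,0]],"hand":[-0.1,-0.1,-0.1,-0.1,-0.1]}' |head -2
python3 -m jog '{"offset":[[0.04,0.011,0],[0.09,0.024,0],[0.14,0.037,0],[0.19,0.05,0],[0.22,0.058,0]],"twist":[[0,0,0],[0,0,0],[0,0,0],[0,0,0],[0,0,0]],"hand":[-0.1,-0.1,-0.1,-0.1,-0.1]}' >/dev/null
python3 -m jog '{"offset":[[0.015,0.004,0],[0.021,0.005,0],[0.021,0.005,0],[0.021,0.005,0]],"twist":[[0,0,0],[0,0,0],[0,0,0],[0,0,0]],"hand":[-0.1,-0.1,-0.1,-0.1]}' >/dev/null
python3 - <<'E'
from h import *
go((.629,-.0312,.082),yaw=4.2)
E
```

```text
t: 29.6
tcp_pos: [0.5831, -0.2751, 0.0808]
ee_rot: [[-0.074, 0.997, -0.004], [0.997, 0.074, 0.002], [0.002, -0.004, -1.0]]
wrist_force: [0.4, 0.0, 1.3]
t: 30.22
tcp_pos: [0.5852, -0.2772, 0.0845]
ee_rot: [[-0.073, 0.997, 0.003], [0.997, 0.073, -0.0], [-0.001, 0.003, -1.0]]
wrist_force: [-1.1, 1.6, 8.0]
grip_width: 0.0475
gripper_force: 41.3
t: 30.85
tcp_pos: [0.5854, -0.2777, 0.2358]
tcp [ 0.6295 -0.0334  0.2326] yawy 4.11 tilt [-0.01 -0.01] w 0.0475 F [ 0.1 -0.3 -3. ] t 31.98
  -> (0.629, -0.0312, 0.082) [  2.2  -0.4 150.6]
  twist z -0.09
```

```bash
python3 -m jog '{"offset":[[0.001,0,0.03],[0.002,0,0.08],[0.002,0,0.12],[0.002,0,0.14],[0.002,0,0.147]],"twist":[[0,0,0],[0,0,0],[0,0,0],[0,0,0],[0,0,0]],"hand":[-0.1,-0.1,-0.1,-0.1,-0.1]}' >/dev/null
python3 -m jog '{"offset":[[0,0,0.001],[0,0,0.002],[0,0,0.0025],[0,0,0.0025]],"twist":[[0,0,0],[0,0,0],[0,0,0],[0,0,0]],"hand":[-0.1,-0.1,-0.1,-0.1]}'
python3 -m jog '{"offset":[[0,0,0],[0,0,0],[0,0,0],[0,0,0]],"twist":[[0,0,0],[0,0,0],[0,0,0],[0,0,0]],"hand":[0.4,0.6,0.6,0.6]}' | head -2
python3 -m jog '{"offset":[[0,0,-0.02],[0,0,-0.05],[0,0,-0.09],[0,0,-0.12],[0,0,-0.12]],"twist":[[0,0,0],[0,0,0],[0,0,0],[0,0,0],[0,0,0]],"hand":[0.6,0.6,0.6,0.75,0.75]}' |head -2
python3 - <<'E'
from h import *
go((.4932,-.2888,.2),yaw=6.2)
E
```

```text
t: 33.1
tcp_pos: [0.6302, -0.0305, 0.0844]
ee_rot: [[-0.073, 0.997, 0.002], [0.997, 0.073, -0.0], [-0.001, 0.002, -1.0]]
wrist_force: [-1.5, -1.9, 6.0]
grip_width: 0.0475
gripper_force: 42.3
t: 33.6
tcp_pos: [0.6295, -0.0302, 0.083]
t: 34.22
tcp_pos: [0.6308, -0.0303, 0.2057]
tcp [ 0.6308 -0.0303  0.2057] yawy 4.18 tilt [ 0.25 -0.  ] w 0.0745 F [ 0.1  0.1 -1.1] t 34.23
  -> (0.4932, -0.2888, 0.2) [-247.8 -156.1    5.1]
  twist z -2.02
```

Now the bottle.

```bash
python3 -m jog '{"offset":[[-0.04,-0.025,0],[-0.09,-0.057,0],[-0.13,-0.082,0],[-0.17,-0.107,0],[-0.21,-0.132,0]],"twist":[[0,0,0],[0,0,-1],[0,0,-2],[0,0,-2],[0,0,-2]],"hand":[0.75,0.75,0.75,0.75,0.75]}' >/dev/null
python3 -m jog '{"offset":[[-0.025,-0.015,0],[-0.037,-0.023,0],[-0.037,-0.023,0],[-0.037,-0.023,0]],"twist":[[0,0,0],[0,0,0],[0,0,0],[0,0,0]],"hand":[0.75,0.75,0.75,0.75]}' >/dev/null
python3 -c "
from h import *
go((.4932,-.2888,.083),yaw=6.2)"
```

```text
tcp [ 0.4947 -0.2877  0.2029] yawy 6.22 tilt [-0.01  0.03] w 0.0746 F [ 0.4 -0.6 -1.1] t 35.35
  -> (0.4932, -0.2888, 0.083) [ -1.   -1.6 119.9]
  twist z 0.02
```

```bash
python3 -m jog '{"offset":[[-0.001,-0.0015,0.02],[-0.001,-0.0015,0.06],[-0.001,-0.0015,0.1],[-0.001,-0.0015,0.12],[-0.001,-0.0015,0.12]],"twist":[[0,0,0],[0,0,0],[0,0,0],[0,0,0],[0,0,0]],"hand":[0.75,0.75,0.75,0.75,0.75]}' |head -4
python3 -m jog '{"offset":[[0,0,0],[0,0,0],[0,0,0],[0,0,0],[0,0,0]],"twist":[[0,0,0],[0,0,0],[0,0,0],[0,0,0],[0,0,0]],"hand":[0.2,0.1,0,-0.1,-0.1]}' 40
python3 -m jog '{"offset":[[0,0,-0.02],[0,0,-0.06],[0,0,-0.1],[0,0,-0.14],[0,0,-0.15]],"twist":[[0,0,0],[0,0,0],[0,0,0],[0,0,0],[0,0,0]],"hand":[-0.1,-0.1,-0.1,-0.1,-0.1]}' |head -2
python3 -m jog '{"offset":[[0.04,0.016,0],[0.09,0.036,0],[0.14,0.057,0],[0.19,0.078,0],[0.24,0.099,0]],"twist":[[0,0,0],[0,0,0],[0,0,0],[0,0,0],[0,0,0]],"hand":[-0.1,-0.1,-0.1,-0.1,-0.1]}' >/dev/null
python3 -m jog '{"offset":[[0.035,0.014,0],[0.055,0.023,0],[0.062,0.025,0],[0.062,0.025,0]],"twist":[[0,0,0],[0,0,0],[0,0,0],[0,0,0]],"hand":[-0.1,-0.1,-0.1,-0.1]}' >/dev/null
python3 -c "
from h import *
go((.584,.025,.083),yaw=6.2)"
```

```text
t: 35.98
tcp_pos: [0.4925, -0.2881, 0.0817]
ee_rot: [[-0.109, 0.994, -0.003], [0.994, 0.109, 0.002], [0.002, -0.002, -1.0]]
wrist_force: [0.4, 0.4, -0.0]
t: 36.6
tcp_pos: [0.4937, -0.2899, 0.0845]
ee_rot: [[-0.108, 0.994, 0.002], [0.994, 0.108, -0.001], [-0.001, 0.002, -1.0]]
wrist_force: [-0.7, 2.1, 7.0]
grip_width: 0.0491
gripper_force: 41.7
t: 37.22
tcp_pos: [0.4938, -0.2903, 0.2359]
tcp [0.5835 0.0233 0.2328] yawy 6.17 tilt [-0.04 -0.02] w 0.0486 F [ 0.2 -0.  -1.9] t 38.35
  -> (0.584, 0.025, 0.083) [  1.6   0.8 149.8]
  twist z -0.03
```

```bash
python3 -m jog '{"offset":[[0.001,0,0.03],[0.0015,0.001,0.08],[0.0015,0.001,0.12],[0.0015,0.001,0.14],[0.0015,0.001,0.147]],"twist":[[0,0,0],[0,0,0],[0,0,0],[0,0,0],[0,0,0]],"hand":[-0.1,-0.1,-0.1,-0.1,-0.1]}' >/dev/null
python3 -m jog '{"offset":[[0,0,0.001],[0,0,0.002],[0,0,0.0025],[0,0,0.0025]],"twist":[[0,0,0],[0,0,0],[0,0,0],[0,0,0]],"hand":[-0.1,-0.1,-0.1,-0.1]}'
python3 -m jog '{"offset":[[0,0,0],[0,0,0],[0,0,0],[0,0,0]],"twist":[[0,0,0],[0,0,0],[0,0,0],[0,0,0]],"hand":[0.4,0.6,0.6,0.6]}' | head -2
python3 -m jog '{"offset":[[0,0,-0.02],[0,0,-0.05],[0,0,-0.09],[0,0,-0.12],[0,0,-0.12]],"twist":[[0,0,0],[0,0,0],[0,0,0],[0,0,0],[0,0,0]],"hand":[0.6,0.6,0.6,0.75,0.75]}' |head -2
python3 - <<'E'
from h import *
go((.4029,-.3026,.2),yaw=6.2)
E
```

```text
t: 39.48
tcp_pos: [0.5851, 0.0255, 0.0846]
ee_rot: [[-0.108, 0.994, 0.002], [0.994, 0.108, 0.0], [-0.0, 0.002, -1.0]]
wrist_force: [-0.7, -1.4, 5.0]
grip_width: 0.0492
gripper_force: 42.6
t: 39.98
tcp_pos: [0.5845, 0.0255, 0.0836]
t: 40.6
tcp_pos: [0.5858, 0.0255, 0.2061]
tcp [0.5858 0.0255 0.2061] yawy 6.17 tilt [0.25 0.02] w 0.075 F [-0.2 -0.8  0.3] t 40.6
  -> (0.4029, -0.3026, 0.2) [-306.5 -217.1    5.2]
  twist z -0.03
```

Now the can.

```bash
python3 -m jog '{"offset":[[-0.04,-0.028,0],[-0.085,-0.06,0],[-0.13,-0.092,0],[-0.175,-0.124,0],[-0.22,-0.156,0]],"twist":[[0,0,0],[0,0,0],[0,0,0],[0,0,0],[0,0,0]],"hand":[0.8,0.8,0.8,0.8,0.8]}' >/dev/null
python3 -m jog '{"offset":[[-0.045,-0.032,0],[-0.075,-0.053,0],[-0.086,-0.061,0],[-0.086,-0.061,0],[-0.086,-0.061,0]],"twist":[[0,0,0],[0,0,0],[0,0,0],[0,0,0],[0,0,0]],"hand":[0.8,0.8,0.8,0.8,0.8]}' >/dev/null
python3 -c "
from h import *
go((.4029,-.3026,.081),yaw=6.2)"
```

```text
tcp [ 0.4022 -0.3011  0.2033] yawy 6.23 tilt [-0.01  0.04] w 0.0767 F [0.4 0.7 0.1] t 41.85
  -> (0.4029, -0.3026, 0.081) [ -1.6   0.6 122.3]
  twist z 0.03
```

```bash
python3 -m jog '{"offset":[[-0.0015,0.0005,0.02],[-0.0015,0.0005,0.06],[-0.0015,0.0005,0.1],[-0.0015,0.0005,0.121],[-0.0015,0.0005,0.121]],"twist":[[0,0,0],[0,0,0],[0,0,0],[0,0,0],[0,0,0]],"hand":[0.8,0.8,0.8,0.8,0.8]}' |head -4
python3 -m jog '{"offset":[[0,0,0],[0,0,0],[0,0,0],[0,0,0],[0,0,0]],"twist":[[0,0,0],[0,0,0],[0,0,0],[0,0,0],[0,0,0]],"hand":[0.3,0.2,0.1,0,0]}' 40
python3 -m jog '{"offset":[[0,0,-0.02],[0,0,-0.06],[0,0,-0.1],[0,0,-0.14],[0,0,-0.15]],"twist":[[0,0,0],[0,0,0],[0,0,0],[0,0,0],[0,0,0]],"hand":[0,0,0,0,0]}' |head -2
python3 -m jog '{"offset":[[0.04,0.028,0],[0.08,0.056,0],[0.12,0.084,0],[0.16,0.112,0],[0.2,0.14,0]],"twist":[[0,0,0],[0,0,0],[0,0,0],[0,0,0],[0,0,0]],"hand":[0,0,0,0,0]}' >/dev/null
python3 -m jog '{"offset":[[0.04,0.028,0],[0.08,0.056,0],[0.12,0.085,0],[0.155,0.109,0],[0.165,0.116,0]],"twist":[[0,0,0],[0,0,0],[0,0,0],[0,0,0],[0,0,0]],"hand":[0,0,0,0,0]}' >/dev/null
python3 -m jog '{"offset":[[0,0,0],[0,0,0]],"twist":[[0,0,0],[0,0,0]],"hand":[0,0]}' >/dev/null
python3 -c "
from h import *
go((.6165,.087,.081),yaw=6.2)"
```

```text
t: 42.48
tcp_pos: [0.4021, -0.3018, 0.0813]
ee_rot: [[-0.109, 0.994, -0.002], [0.994, 0.109, 0.002], [0.002, -0.002, -1.0]]
wrist_force: [-0.1, 0.5, 1.0]
t: 43.1
tcp_pos: [0.403, -0.3037, 0.0837]
ee_rot: [[-0.108, 0.994, 0.002], [0.994, 0.108, -0.0], [-0.001, 0.002, -1.0]]
wrist_force: [-0.4, 2.2, 7.5]
grip_width: 0.0572
gripper_force: 43.0
t: 43.72
tcp_pos: [0.4031, -0.3042, 0.235]
tcp [0.617  0.0858 0.2323] yawy 6.12 tilt [-0.06 -0.02] w 0.0567 F [ 0.5 -0.8 -2.5] t 45.23
  -> (0.6165, 0.087, 0.081) [  1.3  -0.2 151.3]
  twist z -0.08
```

```bash
python3 -m jog '{"offset":[[0.001,0,0.03],[0.001,0,0.08],[0.001,0,0.12],[0.001,0,0.14],[0.001,0,0.147]],"twist":[[0,0,0],[0,0,0],[0,0,0],[0,0,0],[0,0,0]],"hand":[0,0,0,0,0]}' >/dev/null
python3 -m jog '{"offset":[[0,0,0.001],[0,0,0.002],[0,0,0.003],[0,0,0.003]],"twist":[[0,0,0],[0,0,0],[0,0,0],[0,0,0]],"hand":[0,0,0,0]}'
python3 -m jog '{"offset":[[0,0,0],[0,0,0],[0,0,0],[0,0,0]],"twist":[[0,0,0],[0,0,0],[0,0,0],[0,0,0]],"hand":[0.4,0.7,0.7,0.7]}' | head -2
python3 -m jog '{"offset":[[0,0,-0.02],[0,0,-0.05],[0,0,-0.09],[0,0,-0.13],[0,0,-0.16]],"twist":[[0,0,0],[0,0,0],[0,0,0],[0,0,0],[0,0,0]],"hand":[0.7,0.7,0.7,0.75,0.75]}' |head -2
python3 -m jog '{"offset":[[-0.05,-0.03,0],[-0.11,-0.07,0],[-0.17,-0.11,0],[-0.23,-0.15,0],[-0.28,-0.18,0]],"twist":[[0,0,0],[0,0,0],[0,0,0],[0,0,0],[0,0,0]],"hand":[0.7,0.7,0.7,0.75,0.75]}' >/dev/null
python3 -m jog '{"offset":[[-0.05,-0.03,0],[-0.1,-0.06,0],[-0.15,-0.06,0],[-0.18,-0.06,0],[-0.18,-0.06,0]],"twist":[[0,0,0],[0,0,0],[0,0,0],[0,0,0],[0,0,0]],"hand":[0.7,0.7,0.7,0.75,0.75]}'
python3 - <<'E'
from h import *
s=snap("top"); im=s["img"][:,:,::-1]
cv2.imwrite("pics/tray2.png",cv2.resize(im[125:245,200:350],None,fx=5,fy=5,interpolation=cv2.INTER_CUBIC)[:600,:750])
s=snap("scene"); cv2.imwrite("pics/sc2.png",s["img"][:,:,::-1])
E
```

```text
t: 46.35
tcp_pos: [0.6181, 0.0879, 0.0838]
ee_rot: [[-0.108, 0.994, 0.002], [0.994, 0.108, 0.0], [0.0, 0.002, -1.0]]
wrist_force: [-1.1, -0.8, 4.9]
grip_width: 0.0569
gripper_force: 44.6
t: 46.85
tcp_pos: [0.6175, 0.0879, 0.0826]
t: 47.48
tcp_pos: [0.6178, 0.0879, 0.2446]
t: 48.72
tcp_pos: [0.4388, -0.375, 0.242]
ee_rot: [[-0.105, 0.994, -0.0], [0.994, 0.105, 0.0], [0.0, -0.0, -1.0]]
wrist_force: [-0.9, -0.4, -0.6]
grip_width: 0.0744
gripper_force: 0.0
```

View pics/tray2.png

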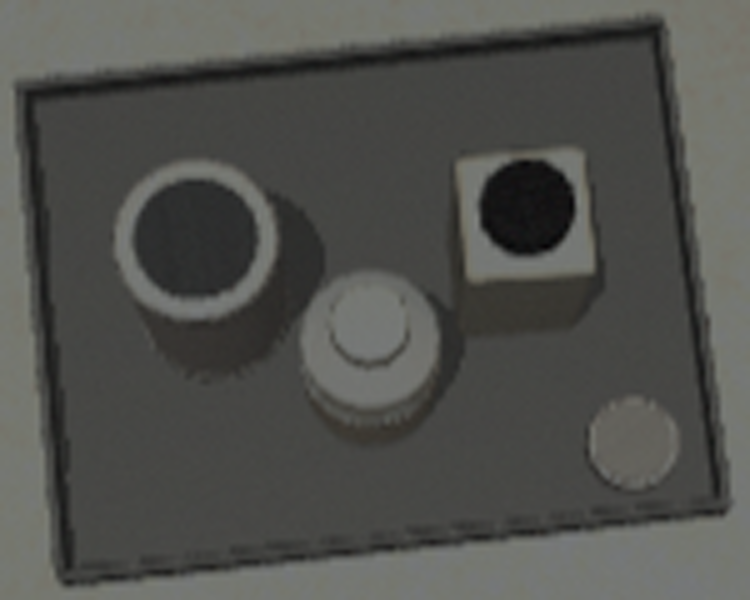

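View pics/sc2.png

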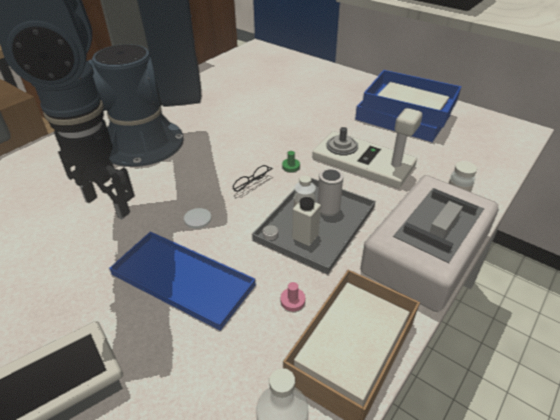

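The containers are back within about 2 mm: can top (195,240), bottle cap (369,324) and square cap (528,207), each within about 5 crop px of the start. The gauge sits in the dish (scene 343,142) and the bystanders haven't moved, so I'm handing in.

```bash
python3 -c "
from rig import manip
print(manip.finish_job())"
```

```text
the job is handed in; nothing more can be done
None
```

The job is handed in at about 49 s of 136 s: the gauge sits flat in the dish, all three containers are back upright within about 2 mm of where they stood, and the bystanders were left alone; the hand-in returned no verdict.

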